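Check the jar caps before dispatch

ROBOT

A 7-joint arm with a two-finger parallel gripper is mounted at the origin on the work surface. World frame = base frame: x ahead of the robot, y to its left, z up, the work surface at z = 0. Lengths are in m, angles in rad, forces in N, time in s.
With the tool pointing down it reaches from about 0.4 to 0.875 m from the base axis. Payload 19.3 kg.
Tool frame: the origin (TCP) lies between the finger pads, 19 mm behind the fingertips; this is the grasp point; z points along the fingers, y is the line along which they close (so a half turn about z gives the same grasp; the last joint's range is limited). The gripper opens to 85 mm and grips with 20 to 120 N. Pads are 22 mm wide; open, the fingers measure 114 mm over their backs; the gripper's body (76 mm by 85 mm) begins 54 mm behind the grasp point. The pads swing forward as they close: fully open they stand 13 mm farther back than shut.
Start: joints at [-1.344, 0.521, -0.036, 1.599, 0.021, 1.021, -0.113], TCP at [0.183, 0.598, 0.25] pointing down, gripper open.
Joint ranges: [-2.91, 2.91], [-0.3, 2.13], [-1.5, 1.42], [0.17, 2.43], [-1.26, 4.41], [0.16, 1.93], [-2.52, 2.52]. Speed limits (rad/s): [1.89, 1.89, 2.39, 2.39, 3.01, 3.01, 3.01].

INTERFACE

Orientations are given as [roll, pitch, yaw] about the fixed x, y, z axes, in that order (R = Rz(yaw) Ry(pitch) Rx(roll)).
In Python, from workcell import readout, grab_frame, camera_info, workorder gives the robot as it stands. The module is installed in compiled form; this text tells all that it offers.
- The arm moves only by the tool drive_tool, never from a script. Its argument "targets" is a list of rows, each an object of numbers: "dx", "dy", "dz": the shift along the tool's x, y, z as a fraction of full scale; "yaw": the turn about the tool's z as a fraction of full scale; "fingers": the closure, from 0 (fully open) to 1 (shut). In form: [{"dx": .., "dy": .., "dz": .., "yaw": .., "fingers": ..}, ...]. A call has 1 to 20 rows; each row shifts and turns the commanded pose from where the row before left it, along the tool's axes as they then stand; what a row does not reach is not made up. Full scale, the value 1, is 0.1 m for a shift and 90 degrees for a turn. A row lasts 1/10 s, in which the tool goes at most 50 mm and 8.59 degrees, less where a joint would pass 70% of its speed; a pose out of reach is approached as far as the arm can. A call with a number of a shift or a turn outside -1 to 1 is refused whole. A call with a gripper value outside its range is refused whole. The fingers move at their own pace and stop on an object; "squeeze" is the grip in N (left out, the last holds). Time passes only in rows, so rows that do not move let the fingers close. It gives the time, the measured TCP pose, the force, the opening and the grip force at its end, in the units of the state.
- readout.observe(): the state, without advancing time (a new reading comes with each control period).
- grab_frame(name): name is "scene" or "top" or "wrist"; returns the picture (420x560x3 uint8, blue, green, red); there is no depth.
- camera_info(name): a dict with "fx", "fy", "cx", "cy" (pixels), "D" ([k1, k2, p1, p2, k3] as OpenCV has them; the pictures are not rectified), "T" (4x4, takes a point from camera to world coordinates); the wrist camera has in their place "hand_eye" (4x4, takes a point from camera to tool coordinates, whose origin is the TCP and whose axes are the flange's). Camera axes: x right, y up, looking along -z (the intrinsics and any distortion apply to the point x, -y, -z); pixel columns grow to the right and rows downward; lengths in m; the calibration is good to about 2 mm. A picture is of the moment at which its call begins: read the wrist's pose just before it. camera_info takes no time and is no camera call.
- workorder.job_done(): hands the job in; it is judged then, once.
The state is a dict: "clock": time; "qpos": joint angles; "qd": joint speeds; "joint_efforts": joint torques, N m; "position": TCP position; "tool_rot": TCP orientation; "force": force on the tool from outside, world axes, zero at the start; "moment": the same for the moment, N m; "grip_width": finger opening in m; "finger_force": force on a finger pad.
Only numpy, scipy, OpenCV 4.12 (cv2) and the standard library are available. Lean on these libraries where they do the work, as an engineer would, in place of code of your own. Each camera call takes 0.05 s, during which the arm holds its last target. There are 200 camera calls.

TASK

Lift the retaining bar out of the two open brackets of the sloped jar rack and lay it flat on the bench. Then give the cap of every jar a firm test-twist anticlockwise, by about a third of a right angle or more; loose caps turn, tight ones stop almost at once. Stand any jar whose cap is loose upright in the black crate for re-capping, and leave the tight ones in their pockets; do not disturb the other things on the bench.

Things in the scene. Friction and masses are not known exactly. Their poses are not given: they have to be found in the camera images.
- rack: Plywood jar rack fixed to the bench, foot 150 x 330 mm, about 120 mm tall, three square pockets in a row along its y. Origin: centre of the foot's underside; x away from the robot at yaw 0, z up. Pockets lean 30 degrees towards its +x: axis (0.5, 0, 0.866) in its frame. Along that axis the pocket walls reach 40 mm (far wall 62 mm), so jar bodies stand free 40 mm at their y sides.
- bracket_1 (a point): Steel bracket at the rack's +y end, an open fork: this point is the middle of the fork's floor. Gap 16 mm, prongs 14 mm above the floor, open along the same leaning axis as the pockets. Axes are the rack's.
- bracket_2 (a point): Steel bracket at the rack's -y end, an open fork: this point is the middle of the fork's floor. Gap 16 mm, prongs 14 mm above the floor, open along the same leaning axis as the pockets. Axes are the rack's.
- pocket_1 (a point): Centre of the floor of pocket 1 (y = +100 mm in the rack's frame), 40 mm above the bench; a jar's underside rests here. Axes are the rack's.
- pocket_2 (a point): Centre of the floor of pocket 2 (y = 0 mm in the rack's frame), 40 mm above the bench; a jar's underside rests here. Axes are the rack's.
- pocket_3 (a point): Centre of the floor of pocket 3 (y = -100 mm in the rack's frame), 40 mm above the bench; a jar's underside rests here. Axes are the rack's.
- jar_a: One of three look-alike square white plastic jars with a round black screw cap; 52 x 52 mm, body 80 mm tall, cap 35 mm wide from 90 to 114 mm above the underside, about 0.25 kg. Origin: centre of the underside; z up along its axis. Starts in any one of the pockets, leaning 30 degrees, and cannot spin there (a few degrees of play). Loose or tight cap is found only by twisting.
- jar_b: One of three look-alike square white plastic jars with a round black screw cap; 52 x 52 mm, body 80 mm tall, cap 35 mm wide from 90 to 114 mm above the underside, about 0.25 kg. Origin: centre of the underside; z up along its axis. Starts in any one of the pockets, leaning 30 degrees, and cannot spin there (a few degrees of play). Loose or tight cap is found only by twisting.
- jar_c: One of three look-alike square white plastic jars with a round black screw cap; 52 x 52 mm, body 80 mm tall, cap 35 mm wide from 90 to 114 mm above the underside, about 0.25 kg. Origin: centre of the underside; z up along its axis. Starts in any one of the pockets, leaning 30 degrees, and cannot spin there (a few degrees of play). Loose or tight cap is found only by twisting.
- cap_a_grip (a point): On the axis of the cap of jar_a, 108 mm above the jar's underside, 6 mm below the cap's top: put the TCP here to grip the cap with the fingertips just clear of the wider jar body. Its axes are the cap's (z along the jar's axis, upward).
- cap_b_grip (a point): On the axis of the cap of jar_b, 108 mm above the jar's underside, 6 mm below the cap's top: put the TCP here to grip the cap with the fingertips just clear of the wider jar body. Its axes are the cap's (z along the jar's axis, upward).
- cap_c_grip (a point): On the axis of the cap of jar_c, 108 mm above the jar's underside, 6 mm below the cap's top: put the TCP here to grip the cap with the fingertips just clear of the wider jar body. Its axes are the cap's (z along the jar's axis, upward).
- cap_a (a joint): Turn of the cap of jar_a relative to the jar, rad; 0 to 0.03 at the start, grows anticlockwise seen from above the cap (unscrewing). A loose cap turns easily and stays where it is left, up to 1.3; a tight one takes up about 0.14 of thread play and then stops hard (the fingers slip on it). A cap never comes off.
- cap_b (a joint): Turn of the cap of jar_b relative to the jar, rad; 0 to 0.03 at the start, grows anticlockwise seen from above the cap (unscrewing). A loose cap turns easily and stays where it is left, up to 1.3; a tight one takes up about 0.14 of thread play and then stops hard (the fingers slip on it). A cap never comes off.
- cap_c (a joint): Turn of the cap of jar_c relative to the jar, rad; 0 to 0.03 at the start, grows anticlockwise seen from above the cap (unscrewing). A loose cap turns easily and stays where it is left, up to 1.3; a tight one takes up about 0.14 of thread play and then stops hard (the fingers slip on it). A cap never comes off.
- bar: Round steel retaining bar, 12 mm thick, 360 mm long along its y, 0.15 kg, a 20 mm square block near each end (165 to 175 mm from the middle). Origin: its middle, on its axis. Starts in the brackets along the rack's y, over the jars' far shoulders, its z leaning with the rack. Grip it between two jars, 50 mm off its middle, closing across it. Lying flat its axis is 10 mm up.
- bar_mid (a point): Middle of the bar, on its axis.
- crate: Low open black crate fixed to the bench, 160 x 160 x 45 mm, walls 6 mm, floor 6 mm thick; left or right of the rack. Origin: centre of its underside; x and y along its sides.
- scale: Grey bench scale with a steel plate, 150 x 140 x 30 mm, fixed, on the other side from the crate; bystander. Origin: centre of its underside.
- elbow_tube: Bent copper tube offcut, 12 mm diameter, about 120 mm long, lying beyond the rack; bystander. Origin: on the bench under its middle.
- flare_nut: Brass flare nut, 32 mm diameter, 34 mm tall, standing beyond the rack; bystander. Origin: centre of its underside.
- screwdriver: Screwdriver lying beyond the rack; bystander. Origin: on the bench under its middle.
Not all that is in view belongs to the job. Of the things like the crate, leave any that is blue or yellow; of the rest the larger one is meant.

How it is judged:
By the outcome, as a careful person would: the job done as asked, in the order asked, and still so for the second after the job is handed in, with the robot touching nothing.
It also fails if it takes over 72 s, if anything falls off the work surface, if the arm or the gripper's body presses on something with over 40 N, if the wrist force passes 120 N, or if a joint passes its speed limit or range.

## Working session

There is one attempt and no reset: what is moved stays moved. The work goes in short steps, Python scripts to look and compute and a tool call to move; the robot and the scene stay as the last step left them, time stands still between calls to the robot, and variables do not carry over. Pictures are saved under pics/ and viewed, at most 10 in all, crops included, and the job is handed in when it is done.

Besides the shell and the picture viewer there is one more tool, called by a JSON object that holds its "method" and its "body". drive_tool: Moves the arm, as the interface text tells. Shift numbers are shares of 0.1 m and turn numbers shares of 90 degrees, none past 1 either way. Its arguments: {"type":"object","properties":{"targets":{"type":"array","items":{"type":"object","properties":{"dx":{"type":"number","minimum":-1,"maximum":1},"dy":{"type":"number","minimum":-1,"maximum":1},"dz":{"type":"number","minimum":-1,"maximum":1},"yaw":{"type":"number","minimum":-1,"maximum":1},"fingers":{"type":"number"}}}},"squeeze":{"type":"number"}},"required":["targets"]}

```bash
mkdir -p pics
python3 - <<'E'
from workcell import readout, grab_frame, camera_info
import cv2,numpy as np
np.set_printoptions(precision=4,suppress=True)
print(readout.observe())
for n in ("scene","top","wrist"):
    cv2.imwrite(f"pics/{n}0.png",grab_frame(n)); print(n,camera_info(n))
a=cv2.imread("pics/scene0.png");b=cv2.imread("pics/top0.png")
E
```

```text
{'clock': 0.0, 'qpos': array([-1.3442,  0.522 , -0.0363,  1.6   ,  0.0212,  1.0211, -0.1128]), 'qd': array([ 0.0006,  0.0003, -0.0011, -0.0011,  0.0006, -0.0014, -0.001 ]), 'joint_efforts': array([  0.0001, -92.7106,   1.9802, -36.9935,   0.0179,   0.0082,
        -0.    ]), 'position': array([0.1827, 0.5974, 0.2494]), 'tool_rot': array([-3.1405,  0.0001,  2.8448]), 'force': array([-0.2785, -0.0643, -0.4481]), 'moment': array([-0.0274,  0.0889,  0.018 ]), 'finger_force': 0.0, 'grip_width': 0.0854520959408657}
scene {'fx': 463.6032638708121, 'fy': 463.6032638708121, 'cx': 279.94225271135537, 'cy': 212.35705410209331, 'D': array([-0.1037,  0.    ,  0.    ,  0.    ,  0.    ]), 'T': array([[ 0.1314, -0.5561,  0.8207,  1.4277],
       [ 0.9913,  0.0719, -0.11  , -0.2177],
       [ 0.0022,  0.828 ,  0.5607,  0.7336],
       [ 0.    ,  0.    ,  0.    ,  1.    ]])}
top {'fx': 495.9474405667617, 'fy': 495.9474405667617, 'cx': 274.9472168935346, 'cy': 216.91834768206516, 'D': array([-0.101,  0.   ,  0.   ,  0.   ,  0.   ]), 'T': array([[ 0.0008,  0.9965, -0.0832,  0.4365],
       [-1.    ,  0.0009,  0.0014, -0.0758],
       [ 0.0014,  0.0832,  0.9965,  1.2744],
       [ 0.    ,  0.    ,  0.    ,  1.    ]])}
wrist {'fx': 311.6681195004207, 'fy': 311.6681195004207, 'cx': 284.95977578417546, 'cy': 208.77951202245217, 'D': array([0.0095, 0.    , 0.    , 0.    , 0.    ]), 'hand_eye': array([[ 0.0006,  0.9639,  0.2664,  0.0674],
       [ 1.    , -0.0005, -0.0005,  0.0001],
       [-0.0003,  0.2664, -0.9639, -0.1243],
       [ 0.    ,  0.    ,  0.    ,  1.    ]])}
```

View pics/scene0.png

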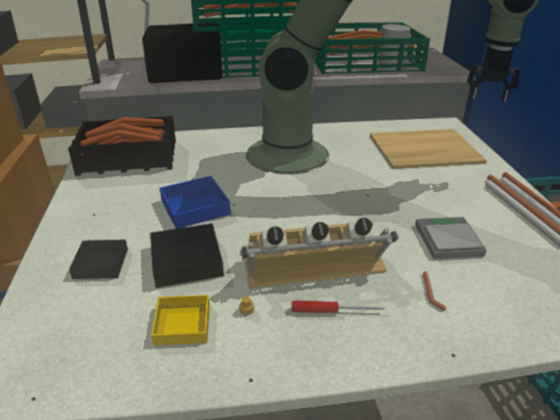

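View pics/top0.png

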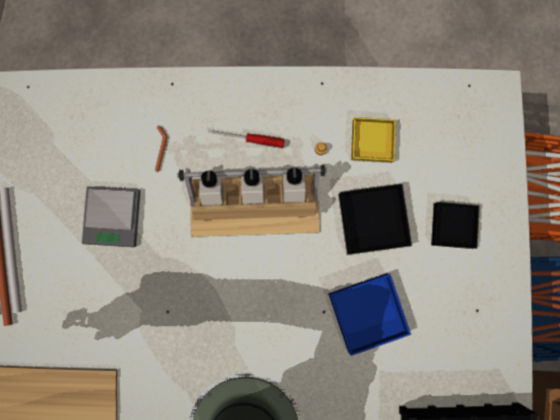

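The scene view shows rack with three caps at (275,236), (320,231), (363,227), with the bar in front of them. Candidates for the crate in the top view are the big black tray (375,218), the small black tray (456,225), the blue one (370,313), the yellow one (374,139), and the carrot bin (465,410). The description points to the large black one at (375,218). A close crop should check this and the bar.

```bash
cat > h.py <<'E'
import cv2,numpy as np
from workcell import readout,grab_frame,camera_info
from scipy.spatial.transform import Rotation as Ro
np.set_printoptions(precision=4,suppress=True)
def camT(n,st=None):
    c=camera_info(n)
    if n!="wrist": return c,np.array(c["T"])
    st=st or readout.observe(); T=np.eye(4); T[:3,:3]=Ro.from_euler("xyz",st["tool_rot"]).as_matrix(); T[:3,3]=st["position"]
    return c,T@np.array(c["hand_eye"])
def ray(n,uv,st=None):
    c,T=camT(n,st); K=np.array([[c["fx"],0,c["cx"]],[0,c["fy"],c["cy"]],[0,0,1.]])
    p=cv2.undistortPoints(np.array([[uv]],float),K,np.array(c["D"]))[0,0]
    d=T[:3,:3]@np.array([p[0],-p[1],-1]); return T[:3,3],d/np.linalg.norm(d)
def onz(n,uv,z,st=None):
    o,d=ray(n,uv,st); return o+d*(z-o[2])/d[2]
def tri(*l):
    A=np.zeros((3,3));b=np.zeros(3);R=[(ray(*x)) for x in l]
    for o,d in R:
        P=np.eye(3)-np.outer(d,d);A+=P;b+=P@o
    x=np.linalg.solve(A,b); return x,[np.linalg.norm((np.eye(3)-np.outer(d,d))@(x-o)) for o,d in R]
def proj(n,P,st=None):
    c,T=camT(n,st); q=np.linalg.inv(T)@np.r_[P,1]; K=np.array([[c["fx"],0,c["cx"]],[0,c["fy"],c["cy"]],[0,0,1.]])
    return cv2.projectPoints(np.array([[q[0],-q[1],-q[2]]]),np.zeros(3),np.zeros(3),K,np.array(c["D"]))[0].ravel()
def crop(img,x0,y0,x1,y1,s): return cv2.resize(img[y0:y1,x0:x1],None,fx=s,fy=s,interpolation=cv2.INTER_CUBIC)
E
python3 - <<'E'
from h import *
a=cv2.imread("pics/scene0.png");b=cv2.imread("pics/top0.png")
t=crop(b,170,130,340,250,4); c=crop(a,230,205,410,295,3.8)[:, :]
cv2.imwrite("pics/ctop.png",t); cv2.imwrite("pics/cscene.png",c); print(t.shape,c.shape)
g=b.max(2)
m=((g<60)*255).astype(np.uint8); n,l,s,ce=cv2.connectedComponentsWithStats(m)
for i in range(1,n):
    if s[i,4]>600:
        cn=max(cv2.findContours((l==i).astype(np.uint8),0,2)[0],key=cv2.contourArea)
        r=cv2.minAreaRect(cn); bp=cv2.boxPoints(r)
        print(s[i],r,[onz("top",p,0.045)[:2] for p in bp])
E
```

```text
(480, 680, 3) (342, 684, 3)
[ 339  184   72   70 4006] ((374.5699462890625, 218.489990234375), (62.50823974609375, 64.62955474853516), 81.8698959350586) [array([ 0.6015, -0.2357]), array([ 0.6252, -0.3981]), array([ 0.4694, -0.4172]), array([ 0.447 , -0.2562])]
[ 432  202   47   46 1944] ((455.1700744628906, 224.6193084716797), (45.45561981201172, 43.38945007324219), 4.085616588592529) [array([ 0.4698, -0.4681]), array([ 0.5788, -0.4788]), array([ 0.5709, -0.5967]), array([ 0.4612, -0.585 ])]
[ 399  367  161   53 2756] ((479.8951416015625, 398.68841552734375), (50.558475494384766, 162.760009765625), 85.42607879638672) [array([ 0.1362, -0.378 ]), array([ 0.1566, -0.8004]), array([ 0.027 , -0.8121]), array([ 0.0113, -0.3882])]
[ 212  392   70   28 1335] ((246.5, 405.5), (27.0, 69.0), 90.0) [array([0.1084, 0.0764]), array([ 0.1092, -0.0927]), array([ 0.0429, -0.0927]), array([0.042 , 0.0763])]
```

View pics/ctop.png

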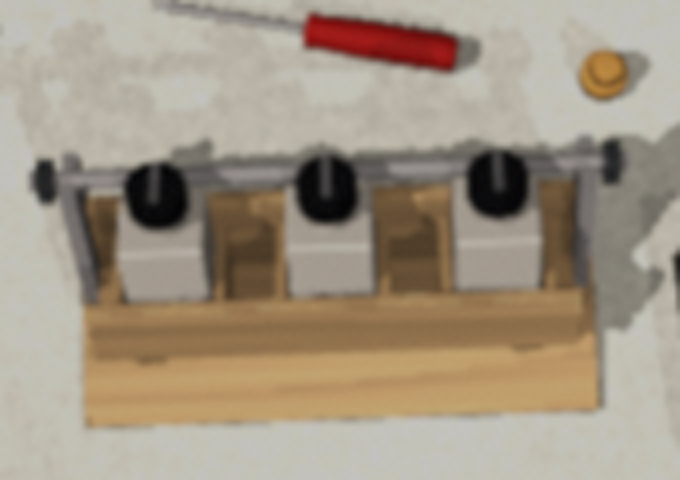

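View pics/cscene.png

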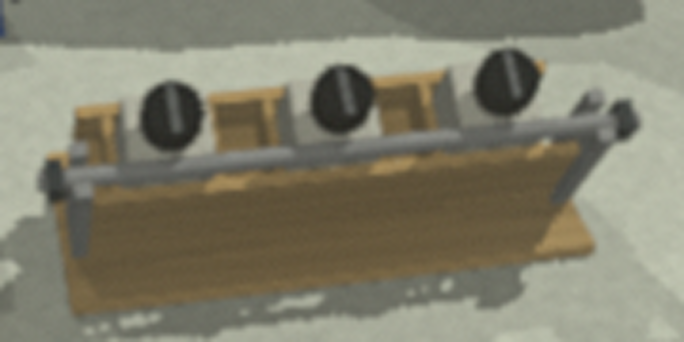

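Run:
```python
from h import *
T=lambda x,y:(170+(x+.5)/4-.5,130+(y+.5)/4-.5)
S=lambda x,y:(230+(x+.5)/3.8-.5,205+(y+.5)/3.8-.5)
P={}
for k,t,s in [("bar-y",(612,160),(55,180)),("bar+y",(45,181),(625,120)),
 ("cap1",(156,184),(506,80)),("cap2",(326,176),(342,97)),("cap3",(498,171),(173,112))]:
    x,e=tri(("top",T(*t)),("scene",S(*s))); P[k]=x; print(k,x,e)
d=P["bar+y"]-P["bar-y"]; print(np.linalg.norm(d),np.degrees(np.arctan2(-d[0],d[1])),(P["bar+y"]+P["bar-y"])/2)
d=P["cap1"]-P["cap3"]; print(np.linalg.norm(d),np.degrees(np.arctan2(-d[0],d[1])))
for n,p in [("robotside+y",(84,427)),("robotside-y",(600,408))]: print(n,onz("top",T(*p),0.01))
```

```text
bar-y [ 0.6477 -0.191   0.1045] [np.float64(0.00032878322209731745), np.float64(0.0003287832220974358)]
bar+y [0.6352 0.1487 0.1042] [np.float64(0.0008855302890558843), np.float64(0.000885530289055803)]
cap1 [0.6276 0.076  0.1352] [np.float64(0.0010007261142062596), np.float64(0.0010007261142062052)]
cap2 [ 0.6322 -0.0228  0.1357] [np.float64(0.0008577072598170176), np.float64(0.0008577072598170162)]
cap3 [ 0.6353 -0.1218  0.1367] [np.float64(6.235656349510055e-05), np.float64(6.235656349511316e-05)]
0.339997098253661 2.1036502493150597 [ 0.6415 -0.0211  0.1044]
0.197928572904831 2.2242668346562717
robotside+y [0.4919 0.138  0.01  ]
robotside-y [ 0.5044 -0.1917  0.01  ]
```

The crate is confirmed: the large black tray measures 160 mm, with its centre near (0.536, -0.327). The next move turns the tool and carries it above the bar.

{"method": "drive_tool", "body": {"targets": [{"yaw":0.0875,"fingers":0},{"yaw":0.0875},{"yaw":0.0875},{"yaw":0.0875},{"yaw":0.0875},{"yaw":0.0875},{"yaw":0.0875},{"yaw":0.0875},{"yaw":0.0875}], "squeeze": 60}}

```text
invalid input
```

{"method": "drive_tool", "body": {"targets": [{"dx":-0.29,"dy":0.22},{"dx":-0.29,"dy":0.22},{"dx":-0.29,"dy":0.22},{"dx":-0.29,"dy":0.22},{"dx":-0.29,"dy":0.22},{"dx":-0.29,"dy":0.22},{"dx":-0.29,"dy":0.22},{"dx":-0.29,"dy":0.22},{"dx":-0.29,"dy":0.22},{"dx":-0.29,"dy":0.22},{"dx":-0.29,"dy":0.22},{"dx":-0.29,"dy":0.22},{"dx":-0.29,"dy":0.22},{"dx":-0.29,"dy":0.22},{"dx":-0.29,"dy":0.22},{"dx":-0.29,"dy":0.22},{"dx":-0.29,"dy":0.22},{"dx":-0.29,"dy":0.22},{"dx":-0.29,"dy":0.22},{"dx":-0.29,"dy":0.22}]}}

```text
invalid input
```

{"method": "drive_tool", "body": {"targets": [{},{},{}]}}

```text
invalid input
```

Run:
```python
from h import *
st=readout.observe(); print(st["qpos"],st["position"],np.degrees(st["tool_rot"]))
w=grab_frame("wrist"); cv2.imwrite("pics/w1.png",w)
for k,p in dict(bm=(.6415,-.0211,.1044),bg=(.6397,.0289,.1044),c1=(.6276,.076,.1387),c2=(.6322,-.0228,.1387),c3=(.6353,-.1218,.1387)).items(): print(k,proj("wrist",p,st))
```

```text
[-1.3442  0.5219 -0.0363  1.5998  0.0212  1.0211 -0.1128] [0.1827 0.5975 0.2496] [-179.9522    0.0037  162.9937]
bm [-45.9022 635.2351]
bg [-13.9804 627.0348]
c1 [-11.2382 657.5527]
c2 [-79.8055 675.3245]
c3 [-147.3086  692.268 ]
```

View pics/w1.png

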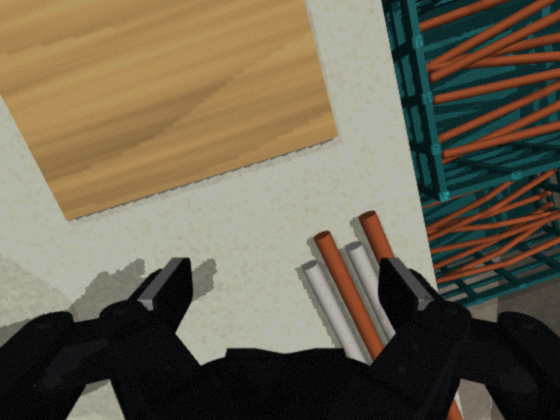

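The moves were refused, most likely because each row needs every field, so the wrist view only shows the start position (board and tubes). I'll send full rows.

{"method": "drive_tool", "body": {"targets": [{"dx":0,"dy":0,"dz":0,"yaw":0.0875,"fingers":0},{"dx":0,"dy":0,"dz":0,"yaw":0.0875,"fingers":0},{"dx":0,"dy":0,"dz":0,"yaw":0.0875,"fingers":0},{"dx":0,"dy":0,"dz":0,"yaw":0.0875,"fingers":0},{"dx":0,"dy":0,"dz":0,"yaw":0.0875,"fingers":0},{"dx":0,"dy":0,"dz":0,"yaw":0.0875,"fingers":0},{"dx":0,"dy":0,"dz":0,"yaw":0.0875,"fingers":0},{"dx":0,"dy":0,"dz":0,"yaw":0.0875,"fingers":0},{"dx":0,"dy":0,"dz":0,"yaw":0.0875,"fingers":0}], "squeeze": 60}}

```text
clock: 1.1
position: [0.1828, 0.5976, 0.2499]
tool_rot: [-3.141, 0.0, 1.602]
force: [0.0, -0.3, -0.3]
grip_width: 0.0855
finger_force: 0.0
```

{"method": "drive_tool", "body": {"targets": [{"dx":-0.29,"dy":0.22,"dz":0,"yaw":0,"fingers":0},{"dx":-0.29,"dy":0.22,"dz":0,"yaw":0,"fingers":0},{"dx":-0.29,"dy":0.22,"dz":0,"yaw":0,"fingers":0},{"dx":-0.29,"dy":0.22,"dz":0,"yaw":0,"fingers":0},{"dx":-0.29,"dy":0.22,"dz":0,"yaw":0,"fingers":0},{"dx":-0.29,"dy":0.22,"dz":0,"yaw":0,"fingers":0},{"dx":-0.29,"dy":0.22,"dz":0,"yaw":0,"fingers":0},{"dx":-0.29,"dy":0.22,"dz":0,"yaw":0,"fingers":0},{"dx":-0.29,"dy":0.22,"dz":0,"yaw":0,"fingers":0},{"dx":-0.29,"dy":0.22,"dz":0,"yaw":0,"fingers":0},{"dx":-0.29,"dy":0.22,"dz":0,"yaw":0,"fingers":0},{"dx":-0.29,"dy":0.22,"dz":0,"yaw":0,"fingers":0},{"dx":-0.29,"dy":0.22,"dz":0,"yaw":0,"fingers":0},{"dx":-0.29,"dy":0.22,"dz":0,"yaw":0,"fingers":0},{"dx":-0.29,"dy":0.22,"dz":0,"yaw":0,"fingers":0},{"dx":-0.29,"dy":0.22,"dz":0,"yaw":0,"fingers":0},{"dx":-0.29,"dy":0.22,"dz":0,"yaw":0,"fingers":0},{"dx":-0.29,"dy":0.22,"dz":0,"yaw":0,"fingers":0},{"dx":-0.29,"dy":0.22,"dz":0,"yaw":0,"fingers":0},{"dx":0,"dy":0,"dz":0,"yaw":0,"fingers":0}]}}

```text
clock: 3.1
position: [0.6227, 0.0577, 0.2498]
tool_rot: [3.141, 0.002, 1.603]
force: [-0.6, -1.0, -0.9]
grip_width: 0.0855
finger_force: 0.0
```

Run:
```python
from h import *
st=readout.observe(); print(st["qpos"],st["position"],np.degrees(st["tool_rot"]))
w=grab_frame("wrist"); cv2.imwrite("pics/w2.png",w)
for k,p in dict(bm=(.6415,-.0211,.1044),bg=(.6397,.0289,.1044),c1=(.6276,.076,.1387),c2=(.6322,-.0228,.1387),c3=(.6353,-.1218,.1387)).items(): print(k,proj("wrist",p,st))
```

```text
[-0.444   0.5516  0.3863  1.6152 -0.231   1.0199  0.0436] [0.6227 0.0577 0.2498] [179.9604   0.1335  91.8208]
bm [301.6521 281.1281]
bg [302.2325 231.9228]
c1 [291.8003 188.9195]
c2 [292.7622 302.3935]
c3 [291.959  395.8947]
```

View pics/w2.png

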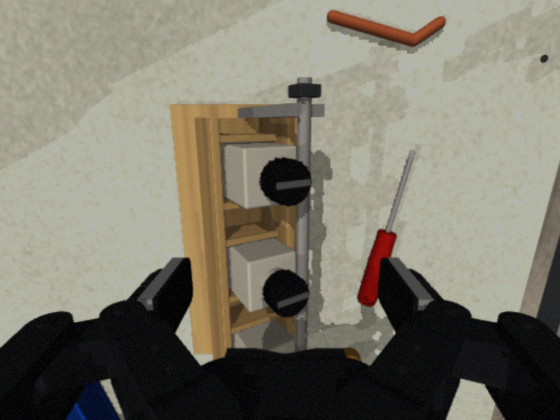

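The wrist view shows the bar at (303,232), as predicted, with caps at (286,182) and (287,293). The gap between them is under the grip, so I'll go down and grip.

{"method": "drive_tool", "body": {"targets": [{"dx":-0.29,"dy":0.165,"dz":0.2,"yaw":0,"fingers":0},{"dx":0,"dy":0,"dz":0.3,"yaw":0,"fingers":0},{"dx":0,"dy":0,"dz":0.3,"yaw":0,"fingers":0},{"dx":0,"dy":0,"dz":0.3,"yaw":0,"fingers":0},{"dx":0,"dy":0,"dz":0.2,"yaw":0,"fingers":0},{"dx":0,"dy":0,"dz":0.1,"yaw":0,"fingers":0},{"dx":0,"dy":0,"dz":0,"yaw":0,"fingers":0},{"dx":0,"dy":0,"dz":0,"yaw":0,"fingers":0.6},{"dx":0,"dy":0,"dz":0,"yaw":0,"fingers":1},{"dx":0,"dy":0,"dz":0,"yaw":0,"fingers":1},{"dx":0,"dy":0,"dz":0,"yaw":0,"fingers":1},{"dx":0,"dy":0,"dz":0,"yaw":0,"fingers":1},{"dx":0,"dy":0,"dz":0,"yaw":0,"fingers":1}], "squeeze": 60}}

```text
clock: 4.45
position: [0.6394, 0.0342, 0.1106]
tool_rot: [3.139, -0.0, 1.608]
force: [5.5, 0.5, 2.7]
grip_width: 0.0092
finger_force: 58.6
```

{"method": "drive_tool", "body": {"targets": [{"dx":0,"dy":0.05,"dz":-0.087,"yaw":0,"fingers":1},{"dx":0,"dy":0.05,"dz":-0.087,"yaw":0,"fingers":1},{"dx":0,"dy":0.05,"dz":-0.087,"yaw":0,"fingers":1},{"dx":0,"dy":0.05,"dz":-0.087,"yaw":0,"fingers":1},{"dx":0,"dy":0,"dz":0,"yaw":0,"fingers":1}]}}

```text
clock: 4.95
position: [0.6596, 0.0348, 0.1463]
tool_rot: [3.139, -0.0, 1.608]
force: [0.0, -0.7, -1.2]
grip_width: 0.0096
finger_force: 58.6
```

Run:
```python
from h import *
st=readout.observe(); print(st["position"])
w=grab_frame("wrist"); s=grab_frame("scene")
cv2.imwrite("pics/m1.png",np.hstack([cv2.resize(w,None,fx=.65,fy=.65),cv2.resize(crop(s,220,170,420,300,2.1),(420,273))]))
```

```text
[0.6596 0.0348 0.1463]
```

View pics/m1.png

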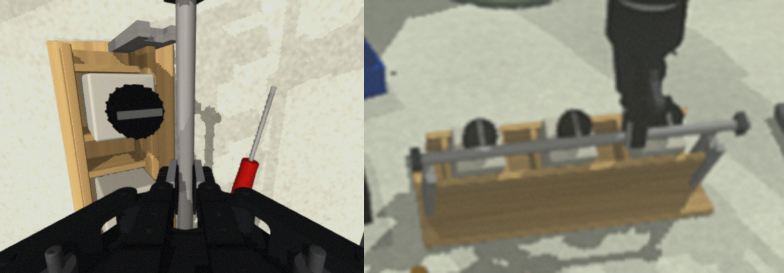

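The bar is free of both brackets and level. I'll carry it to the clear bench between robot and rack.

{"method": "drive_tool", "body": {"targets": [{"dx":0,"dy":0,"dz":-0.3,"yaw":0,"fingers":1},{"dx":0,"dy":0,"dz":-0.3,"yaw":0,"fingers":1},{"dx":0,"dy":0,"dz":-0.3,"yaw":0,"fingers":1},{"dx":0.07,"dy":-0.24,"dz":0,"yaw":0,"fingers":1},{"dx":0.07,"dy":-0.24,"dz":0,"yaw":0,"fingers":1},{"dx":0.07,"dy":-0.24,"dz":0,"yaw":0,"fingers":1},{"dx":0.07,"dy":-0.24,"dz":0,"yaw":0,"fingers":1},{"dx":0.07,"dy":-0.24,"dz":0,"yaw":0,"fingers":1},{"dx":0.07,"dy":-0.24,"dz":0,"yaw":0,"fingers":1},{"dx":0.07,"dy":-0.24,"dz":0,"yaw":0,"fingers":1},{"dx":0.07,"dy":-0.24,"dz":0,"yaw":0,"fingers":1},{"dx":0,"dy":-0.24,"dz":0,"yaw":0,"fingers":1},{"dx":0,"dy":-0.24,"dz":0,"yaw":0,"fingers":1},{"dx":0,"dy":0,"dz":0.3,"yaw":0,"fingers":1},{"dx":0,"dy":0,"dz":0.3,"yaw":0,"fingers":1},{"dx":0,"dy":0,"dz":0.3,"yaw":0,"fingers":1},{"dx":0,"dy":0,"dz":0.3,"yaw":0,"fingers":1},{"dx":0,"dy":0,"dz":0.3,"yaw":0,"fingers":1},{"dx":0,"dy":0,"dz":0.3,"yaw":0,"fingers":1},{"dx":0,"dy":0,"dz":0,"yaw":0,"fingers":1}]}}

```text
clock: 7.05
position: [0.4147, 0.0812, 0.0523]
tool_rot: [-3.137, 0.002, 1.607]
force: [0.1, 0.3, -0.6]
grip_width: 0.0094
finger_force: 58.8
```

{"method": "drive_tool", "body": {"targets": [{"dx":0,"dy":0,"dz":0.12,"yaw":0,"fingers":1},{"dx":0,"dy":0,"dz":0.1,"yaw":0,"fingers":1},{"dx":0,"dy":0,"dz":0.05,"yaw":0,"fingers":1},{"dx":0,"dy":0,"dz":0,"yaw":0,"fingers":1}]}}

```text
clock: 7.45
position: [0.4165, 0.0819, 0.0279]
tool_rot: [-3.141, 0.0, 1.608]
force: [-0.1, -0.4, -1.0]
grip_width: 0.0097
finger_force: 58.8
```

{"method": "drive_tool", "body": {"targets": [{"dx":0,"dy":0,"dz":0.035,"yaw":0,"fingers":1},{"dx":0,"dy":0,"dz":0,"yaw":0,"fingers":1},{"dx":0,"dy":0,"dz":0,"yaw":0,"fingers":0.78},{"dx":0,"dy":0,"dz":0,"yaw":0,"fingers":0.7},{"dx":0,"dy":0,"dz":0,"yaw":0,"fingers":0.6},{"dx":0,"dy":0,"dz":0,"yaw":0,"fingers":0.6},{"dx":0,"dy":0,"dz":-0.15,"yaw":0,"fingers":0.6},{"dx":0,"dy":0,"dz":-0.3,"yaw":0,"fingers":0.6},{"dx":0,"dy":0,"dz":-0.4,"yaw":0,"fingers":0},{"dx":0,"dy":0,"dz":-0.4,"yaw":0,"fingers":0},{"dx":0,"dy":0,"dz":-0.4,"yaw":0,"fingers":0},{"dx":0,"dy":0,"dz":-0.4,"yaw":0,"fingers":0}]}}

```text
clock: 8.65
position: [0.4161, 0.0817, 0.231]
tool_rot: [-3.142, 0.0, 1.608]
force: [0.2, 1.2, -0.7]
grip_width: 0.0858
finger_force: 0.0
```

Run:
```python
from h import *
st=readout.observe(); print(st["position"],st["qpos"])
w=grab_frame("wrist"); s=grab_frame("scene");t=grab_frame("top")
cv2.imwrite("pics/s2.png",s);cv2.imwrite("pics/t2.png",t)
cv2.imwrite("pics/m2.png",np.hstack([cv2.resize(w,(380,285)),cv2.resize(crop(s,170,130,450,300,1.5),(420,285))]))
```

```text
[0.4161 0.0817 0.231 ] [-0.7095  0.2485  0.4478  2.1374 -0.1511  0.7852 -0.1298]
```

View pics/m2.png

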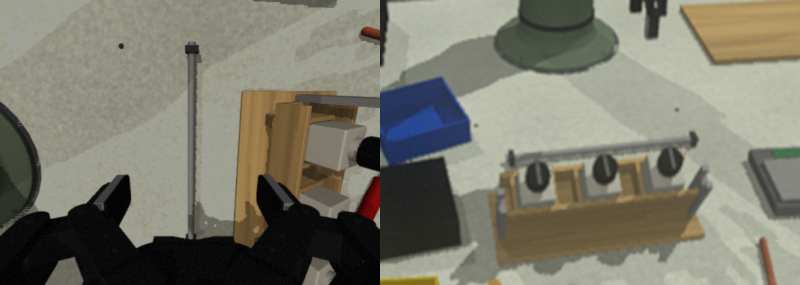

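The wrist view shows the bar flat on the bench at about (190,130), clear of the rack. Both brackets are empty. Next is cap 1: turn the tool to 20° before square, then move over it.

{"method": "drive_tool", "body": {"targets": [{"dx":0,"dy":0,"dz":0,"yaw":0.094,"fingers":0.25},{"dx":0,"dy":0,"dz":0,"yaw":0.094,"fingers":0.25},{"dx":0,"dy":0,"dz":0,"yaw":0.094,"fingers":0.25},{"dx":0,"dy":0,"dz":0,"yaw":0.094,"fingers":0.25},{"dx":0,"dy":0,"dz":0,"yaw":0.094,"fingers":0.25},{"dx":0,"dy":0,"dz":0,"yaw":0.094,"fingers":0.25},{"dx":0,"dy":0,"dz":0,"yaw":0.094,"fingers":0.25},{"dx":0,"dy":0,"dz":0,"yaw":0.094,"fingers":0.25},{"dx":0,"dy":0,"dz":0,"yaw":0.094,"fingers":0.25},{"dx":0,"dy":0,"dz":0,"yaw":0.094,"fingers":0.25},{"dx":0,"dy":0,"dz":0,"yaw":0.094,"fingers":0.25},{"dx":0,"dy":0,"dz":0,"yaw":0.094,"fingers":0.25},{"dx":0,"dy":0,"dz":0,"yaw":0.094,"fingers":0.25}]}}

```text
clock: 10.1
position: [0.4161, 0.0817, 0.2285]
tool_rot: [3.14, 0.001, -0.318]
force: [-0.6, 0.2, -1.0]
grip_width: 0.0643
finger_force: 0.0
```

{"method": "drive_tool", "body": {"targets": [{"dx":0.25,"dy":-0.075,"dz":0,"yaw":0,"fingers":0.25},{"dx":0.25,"dy":-0.075,"dz":0,"yaw":0,"fingers":0.25},{"dx":0.25,"dy":-0.075,"dz":0,"yaw":0,"fingers":0.25},{"dx":0.25,"dy":-0.075,"dz":0,"yaw":0,"fingers":0.25},{"dx":0.25,"dy":-0.075,"dz":0,"yaw":0,"fingers":0.25},{"dx":0.25,"dy":-0.075,"dz":0,"yaw":0,"fingers":0.25},{"dx":0.25,"dy":-0.075,"dz":0,"yaw":0,"fingers":0.25},{"dx":0.25,"dy":-0.075,"dz":0,"yaw":0,"fingers":0.25},{"dx":0,"dy":0,"dz":0,"yaw":0,"fingers":0.25}]}}

```text
clock: 11.0
position: [0.627, 0.0771, 0.2274]
tool_rot: [3.14, 0.0, -0.312]
force: [-1.4, -0.4, -0.2]
grip_width: 0.0642
finger_force: 0.0
```

Run:
```python
from h import *
st=readout.observe(); print(st["position"],st["qpos"],np.degrees(st["tool_rot"]))
b=grab_frame("top");a=cv2.imread("pics/s2.png")
# dark cap blobs in scene view s2 (unobstructed)
m=(a[200:262,255:385].max(2)<75).astype(np.uint8)
n,l,s,c=cv2.connectedComponentsWithStats(m)
for i in range(1,n):
    if s[i,4]>40: print(s[i]+[255,200,0,0,0],c[i]+[255,200])
for k,y in (("c1",.1),("c2",0),("c3",-.1)):
    p=np.array([.575-.0366*y+.057,-.0225+.9993*y+.002,.1387]); print(k,p,proj("scene",p))
```

```text
[0.627  0.0771 0.2274] [-0.6938  0.6864  0.7725  1.6307 -0.5337  1.0484 -1.6437] [179.8925   0.0207 -17.8895]
[355 218  17  17 185] [362.4703 226.6324]
[312 223  17  17 187] [319.369  231.1818]
[267 227  16  18 192] [274.474  235.6198]
c1 [0.6283 0.0794 0.1387] [365.0057 224.4423]
c2 [ 0.632  -0.0205  0.1387] [321.1263 228.8764]
c3 [ 0.6357 -0.1204  0.1387] [275.7775 233.4178]
```

{"method": "drive_tool", "body": {"targets": [{"dx":0,"dy":0,"dz":0.3,"yaw":0,"fingers":0.25},{"dx":0,"dy":0,"dz":0.3,"yaw":0,"fingers":0.25},{"dx":0,"dy":0,"dz":0.2,"yaw":0,"fingers":0.25},{"dx":0,"dy":0,"dz":0.12,"yaw":0,"fingers":0.25},{"dx":0,"dy":0,"dz":0,"yaw":0,"fingers":0.25},{"dx":0,"dy":0,"dz":0,"yaw":0,"fingers":0.45},{"dx":0,"dy":0,"dz":0,"yaw":0,"fingers":0.6},{"dx":0,"dy":0,"dz":0,"yaw":0,"fingers":1},{"dx":0,"dy":0,"dz":0,"yaw":0,"fingers":1},{"dx":0,"dy":0,"dz":0,"yaw":0,"fingers":1}], "squeeze": 40}}

```text
clock: 12.05
position: [0.626, 0.0777, 0.1387]
tool_rot: [-3.141, -0.002, -0.312]
force: [-1.2, 0.7, 5.6]
grip_width: 0.0347
finger_force: 38.7
```

Run:
```python
from h import *
st=readout.observe(); print({k:st[k] for k in("position","force","moment","grip_width","finger_force","qpos")})
```

```text
{'position': array([0.626 , 0.0777, 0.1387]), 'force': array([-1.1608,  0.7312,  5.5748]), 'moment': array([-0.1999,  0.0357,  0.064 ]), 'grip_width': 0.034733926985673846, 'finger_force': 38.70092689990997, 'qpos': array([-0.6493,  0.7811,  0.6914,  1.7025, -0.6183,  0.8862, -1.5786])}
```

Good grip: 34.7 mm with little side force. Now the twist.

{"method": "drive_tool", "body": {"targets": [{"dx":0,"dy":0,"dz":0,"yaw":-0.07,"fingers":1},{"dx":0,"dy":0,"dz":0,"yaw":-0.07,"fingers":1},{"dx":0,"dy":0,"dz":0,"yaw":-0.07,"fingers":1},{"dx":0,"dy":0,"dz":0,"yaw":-0.07,"fingers":1}]}}

```text
clock: 12.45
position: [0.6277, 0.0793, 0.14]
tool_rot: [-3.139, -0.007, 0.133]
force: [11.1, 8.6, 18.9]
grip_width: 0.0333
finger_force: 41.9
```

```bash
cat > s.py <<'E'
from h import *
st=readout.observe(); print({k:st[k] for k in("position","force","moment","grip_width")},np.degrees(st["tool_rot"][2]))
E
python3 s.py
```

```text
{'position': array([0.6277, 0.0793, 0.14  ]), 'force': array([11.079 ,  8.5688, 18.9209]), 'moment': array([ 2.229 , -2.1286, -0.5577]), 'grip_width': 0.033326156684295546} 7.599042217079817
```

{"method": "drive_tool", "body": {"targets": [{"dx":0,"dy":0,"dz":0,"yaw":-0.07,"fingers":1},{"dx":0,"dy":0,"dz":0,"yaw":-0.07,"fingers":1},{"dx":0,"dy":0,"dz":0,"yaw":-0.07,"fingers":1},{"dx":0,"dy":0,"dz":0,"yaw":-0.07,"fingers":1},{"dx":0,"dy":0,"dz":0,"yaw":0,"fingers":1}]}}

```text
clock: 12.95
position: [0.6323, 0.0827, 0.1425]
tool_rot: [3.138, -0.018, 0.575]
force: [28.7, 19.5, 23.7]
grip_width: 0.0316
finger_force: 41.8
```

```bash
python3 s.py
```

```text
{'position': array([0.6323, 0.0827, 0.1425]), 'force': array([28.7422, 19.4875, 23.7292]), 'moment': array([ 4.3475, -6.0881, -0.1075]), 'grip_width': 0.031615618678629144} 32.94865299724127
```

{"method": "drive_tool", "body": {"targets": [{"dx":0,"dy":0,"dz":0,"yaw":0,"fingers":0.45},{"dx":0,"dy":0,"dz":0,"yaw":0,"fingers":0.3},{"dx":0,"dy":0,"dz":-0.3,"yaw":0,"fingers":0.25},{"dx":0,"dy":0,"dz":-0.4,"yaw":0,"fingers":0.25},{"dx":0,"dy":0,"dz":0,"yaw":0,"fingers":0.25}]}}

```text
clock: 13.45
position: [0.627, 0.0771, 0.212]
tool_rot: [3.139, -0.005, 0.567]
force: [0.1, -0.6, -0.5]
grip_width: 0.0637
finger_force: 0.0
```

```bash
cat > mk.py <<'E'
from h import *
# rectify each cap top onto its plane from a view (rack-frame x,y), find bright mark angle
def caps(img,n,st=None,dy=0,half=.014):
    out=[]
    psi=np.radians(2.1); ex=np.array([np.cos(psi)*.866,np.sin(psi)*.866,-.5]); ey=np.array([-np.sin(psi),np.cos(psi),0])
    for y in (.1,0,-.1):
        c=np.array([.575-.0366*y+.057,-.0245+.9993*y+dy,.1375])
        g=np.array([proj(n,c+half*(a*ex+b*ey),st) for a,b in((1,1),(1,-1),(-1,-1),(-1,1))],np.float32)
        H=cv2.getPerspectiveTransform(g,np.float32([(0,0),(80,0),(80,80),(0,80)])) # up=+x(ex), left=+y
        out.append(cv2.warpPerspective(img,H,(81,81)))
    return out
def ang(p):
    g=cv2.GaussianBlur(p.max(2).astype(float),(0,0),2)
    yy,xx=np.mgrid[:81,:81]-40; r=np.hypot(xx,yy)<36
    w=np.clip(g-np.percentile(g[r],75),0,None)*r
    mx,my=(w*xx).sum()/w.sum(),(w*yy).sum()/w.sum()
    a=.5*np.arctan2(2*(w*(xx-mx)*(-(yy-my))).sum(),(w*((xx-mx)**2-(yy-my)**2)).sum())
    return np.degrees(a)%180, (mx,my)
E
python3 - <<'E'
from mk import *
s=grab_frame("scene");t=grab_frame("top");cv2.imwrite("pics/s3.png",s);cv2.imwrite("pics/t3.png",t)
a=caps(cv2.imread("pics/scene0.png"),"scene");b=caps(s,"scene");c=caps(cv2.imread("pics/top0.png"),"top")
for L in(a,b,c): print([ang(p) for p in L])
cv2.imwrite("pics/cm.png",cv2.resize(np.vstack([np.hstack(a),np.hstack(b),np.hstack(c)]),None,fx=2.4,fy=2.4))
print(readout.observe()["position"])
E
```

```text
[(np.float64(90.40931063503304), (np.float64(-9.288897857494684), np.float64(2.5306369413678764))), (np.float64(91.75607562169432), (np.float64(-9.305345397754206), np.float64(1.601504062703184))), (np.float64(90.49423047511456), (np.float64(-9.107436340604975), np.float64(1.7314067894018845)))]
[(np.float64(98.47436313447267), (np.float64(-6.037888138352595), np.float64(2.817207170601158))), (np.float64(91.99774393392937), (np.float64(-9.079118170900372), np.float64(9.730936530957093))), (np.float64(90.80798730733413), (np.float64(-9.139780725669096), np.float64(1.9621661095873426)))]
[(np.float64(89.9702976647844), (np.float64(-7.720964713962246), np.float64(-5.468890487138751))), (np.float64(90.36708220041525), (np.float64(-8.026086521646352), np.float64(-1.6361418432031414))), (np.float64(89.13991362156304), (np.float64(-8.07744291404574), np.float64(-4.427778903097242)))]
[0.6253 0.0775 0.208 ]
```

View pics/cm.png

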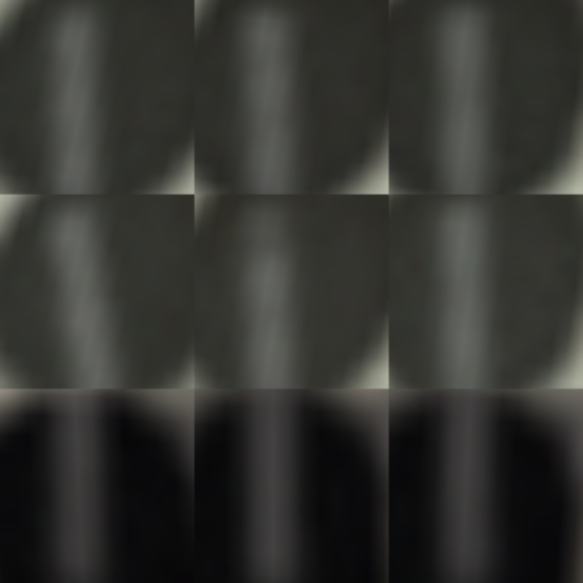

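The rectified marks (row 1 before, row 2 after) show cap 1 turned only 8°, which is the 0.14 rad of thread play, so it is tight. Now cap 2.

{"method": "drive_tool", "body": {"targets": [{"dx":0,"dy":0,"dz":0,"yaw":0.08,"fingers":0.25},{"dx":0,"dy":0,"dz":0,"yaw":0.08,"fingers":0.25},{"dx":0,"dy":0,"dz":0,"yaw":0.08,"fingers":0.25},{"dx":0,"dy":0,"dz":0,"yaw":0.08,"fingers":0.25},{"dx":0,"dy":0,"dz":0,"yaw":0.08,"fingers":0.25},{"dx":0,"dy":0,"dz":0,"yaw":0.08,"fingers":0.25},{"dx":0,"dy":0,"dz":0,"yaw":0.08,"fingers":0.25},{"dx":0.085,"dy":0.235,"dz":0,"yaw":0,"fingers":0.25},{"dx":0.085,"dy":0.235,"dz":0,"yaw":0,"fingers":0.25},{"dx":0.085,"dy":0.235,"dz":0,"yaw":0,"fingers":0.25},{"dx":0.085,"dy":0.235,"dz":0,"yaw":0,"fingers":0.25},{"dx":0,"dy":0,"dz":0,"yaw":0,"fingers":0.25},{"dx":0,"dy":0,"dz":0,"yaw":0,"fingers":0.25}]}}

```text
clock: 14.85
position: [0.6283, -0.0226, 0.2064]
tool_rot: [3.141, 0.001, -0.313]
force: [0.6, 0.1, -0.2]
grip_width: 0.0642
finger_force: 0.0
```

```bash
python3 s.py
```

```text
{'position': array([ 0.6283, -0.0226,  0.2064]), 'force': array([ 0.6163,  0.1047, -0.214 ]), 'moment': array([ 0.0411,  0.0024, -0.0088]), 'grip_width': 0.06416451995081765} -17.933634593976333
```

Good position. Down 69 mm, grip and twist.

{"method": "drive_tool", "body": {"targets": [{"dx":0,"dy":-0.01,"dz":0.3,"yaw":0,"fingers":0.25},{"dx":0,"dy":0,"dz":0.25,"yaw":0,"fingers":0.25},{"dx":0,"dy":0,"dz":0.14,"yaw":0,"fingers":0.25},{"dx":0,"dy":0,"dz":0,"yaw":0,"fingers":0.3},{"dx":0,"dy":0,"dz":0,"yaw":0,"fingers":0.45},{"dx":0,"dy":0,"dz":0,"yaw":0,"fingers":0.6},{"dx":0,"dy":0,"dz":0,"yaw":0,"fingers":1},{"dx":0,"dy":0,"dz":0,"yaw":0,"fingers":1},{"dx":0,"dy":0,"dz":0,"yaw":0,"fingers":1},{"dx":0,"dy":0,"dz":0,"yaw":-0.07,"fingers":1},{"dx":0,"dy":0,"dz":0,"yaw":-0.07,"fingers":1},{"dx":0,"dy":0,"dz":0,"yaw":-0.07,"fingers":1},{"dx":0,"dy":0,"dz":0,"yaw":-0.07,"fingers":1},{"dx":0,"dy":0,"dz":0,"yaw":-0.07,"fingers":1},{"dx":0,"dy":0,"dz":0,"yaw":-0.07,"fingers":1},{"dx":0,"dy":0,"dz":0,"yaw":-0.07,"fingers":1},{"dx":0,"dy":0,"dz":0,"yaw":-0.07,"fingers":1},{"dx":0,"dy":0,"dz":0,"yaw":0,"fingers":1}], "squeeze": 40}}

```text
clock: 16.65
position: [0.6312, -0.0187, 0.1417]
tool_rot: [-3.141, -0.007, 0.573]
force: [-2.2, 13.2, 29.4]
grip_width: 0.0334
finger_force: 67.4
```

```bash
python3 s.py
```

```text
{'position': array([ 0.6312, -0.0187,  0.1417]), 'force': array([-2.2323, 13.2497, 29.4439]), 'moment': array([ 4.0717,  0.9891, -0.6966]), 'grip_width': 0.033364667676635144} 32.804765388165585
```

{"method": "drive_tool", "body": {"targets": [{"dx":0,"dy":0,"dz":0,"yaw":0,"fingers":0.45},{"dx":0,"dy":0,"dz":0,"yaw":0,"fingers":0.3},{"dx":0,"dy":0,"dz":-0.3,"yaw":0,"fingers":0.25},{"dx":0,"dy":0,"dz":-0.4,"yaw":0,"fingers":0.25},{"dx":0,"dy":0,"dz":0,"yaw":0,"fingers":0.25}]}}

```text
clock: 17.15
position: [0.6311, -0.022, 0.2132]
tool_rot: [3.138, -0.005, 0.567]
force: [0.3, -0.6, 0.2]
grip_width: 0.0639
finger_force: 0.0
```

```bash
cat > chk.py <<'E'
from mk import *
import sys
s=grab_frame("scene");cv2.imwrite(f"pics/s{sys.argv[1]}.png",s);t=grab_frame("top")
for n,im in(("scene",s),("top",t)): print(n,[(round(ang(p)[0],1),np.round(ang(p)[1],1)) for p in caps(im,n,dy=.003)])
print(readout.observe()["position"])
E
python3 chk.py 4
```

```text
scene [(np.float64(98.2), array([2.4, 2.7])), (np.float64(130.7), array([1.7, 4. ])), (np.float64(90.1), array([-0.4,  8.3]))]
top [(np.float64(101.2), array([-10.7,   8.3])), (np.float64(79.2), array([-26.2,  -7.4])), (np.float64(89.5), array([0.3, 1.5]))]
[ 0.6294 -0.0213  0.2092]
```

Cap 2 turned about 40°, so it is loose. Now cap 3.

{"method": "drive_tool", "body": {"targets": [{"dx":0,"dy":0,"dz":0,"yaw":0.08,"fingers":0.25},{"dx":0,"dy":0,"dz":0,"yaw":0.08,"fingers":0.25},{"dx":0,"dy":0,"dz":0,"yaw":0.08,"fingers":0.25},{"dx":0,"dy":0,"dz":0,"yaw":0.08,"fingers":0.25},{"dx":0,"dy":0,"dz":0,"yaw":0.08,"fingers":0.25},{"dx":0,"dy":0,"dz":0,"yaw":0.08,"fingers":0.25},{"dx":0,"dy":0,"dz":0,"yaw":0.08,"fingers":0.25},{"dx":0.085,"dy":0.235,"dz":0,"yaw":0,"fingers":0.25},{"dx":0.085,"dy":0.235,"dz":0,"yaw":0,"fingers":0.25},{"dx":0.085,"dy":0.235,"dz":0,"yaw":0,"fingers":0.25},{"dx":0.085,"dy":0.235,"dz":0,"yaw":0,"fingers":0.25},{"dx":0,"dy":0,"dz":0,"yaw":0,"fingers":0.25},{"dx":0,"dy":0,"dz":0,"yaw":0,"fingers":0.25}]}}

```text
clock: 18.55
position: [0.6322, -0.1215, 0.2074]
tool_rot: [3.141, 0.001, -0.313]
force: [-1.3, 0.3, 0.4]
grip_width: 0.064
finger_force: 0.0
```

{"method": "drive_tool", "body": {"targets": [{"dx":0,"dy":0,"dz":0.3,"yaw":0,"fingers":0.25},{"dx":0,"dy":0,"dz":0.25,"yaw":0,"fingers":0.25},{"dx":0,"dy":0,"dz":0.14,"yaw":0,"fingers":0.25},{"dx":0,"dy":0,"dz":0,"yaw":0,"fingers":0.3},{"dx":0,"dy":0,"dz":0,"yaw":0,"fingers":0.45},{"dx":0,"dy":0,"dz":0,"yaw":0,"fingers":0.6},{"dx":0,"dy":0,"dz":0,"yaw":0,"fingers":1},{"dx":0,"dy":0,"dz":0,"yaw":0,"fingers":1},{"dx":0,"dy":0,"dz":0,"yaw":0,"fingers":1},{"dx":0,"dy":0,"dz":0,"yaw":-0.07,"fingers":1},{"dx":0,"dy":0,"dz":0,"yaw":-0.07,"fingers":1},{"dx":0,"dy":0,"dz":0,"yaw":-0.07,"fingers":1},{"dx":0,"dy":0,"dz":0,"yaw":-0.07,"fingers":1},{"dx":0,"dy":0,"dz":0,"yaw":-0.07,"fingers":1},{"dx":0,"dy":0,"dz":0,"yaw":-0.07,"fingers":1},{"dx":0,"dy":0,"dz":0,"yaw":-0.07,"fingers":1},{"dx":0,"dy":0,"dz":0,"yaw":-0.07,"fingers":1},{"dx":0,"dy":0,"dz":0,"yaw":0,"fingers":1}], "squeeze": 40}}

```text
clock: 20.35
position: [0.6382, -0.1163, 0.1432]
tool_rot: [3.14, -0.013, 0.575]
force: [21.1, 22.7, 18.9]
grip_width: 0.0327
finger_force: 43.4
```

{"method": "drive_tool", "body": {"targets": [{"dx":0,"dy":0,"dz":0,"yaw":0,"fingers":0.45},{"dx":0,"dy":0,"dz":0,"yaw":0,"fingers":0.3},{"dx":0,"dy":0,"dz":-0.3,"yaw":0,"fingers":0.25},{"dx":0,"dy":0,"dz":-0.4,"yaw":0,"fingers":0.25},{"dx":0,"dy":0,"dz":0,"yaw":0,"fingers":0.25}]}}

```text
clock: 20.85
position: [0.6343, -0.1225, 0.2144]
tool_rot: [3.137, -0.005, 0.567]
force: [1.1, 0.5, -0.6]
grip_width: 0.0641
finger_force: 0.0
```

```bash
python3 chk.py 5
```

```text
scene [(np.float64(98.2), array([2.5, 2.9])), (np.float64(130.9), array([2.9, 5.2])), (np.float64(97.9), array([-1.2,  4.1]))]
top [(np.float64(100.8), array([ 2.6, -8.5])), (np.float64(72.0), array([25.7,  8.3])), (np.float64(70.0), array([-24.7,  -9.6]))]
[ 0.6328 -0.1215  0.2102]
```

Cap 3 turned only 8°, so it is tight too. Only jar 2 is loose, so I'll grip its cap squarely and draw it out along its axis.

{"method": "drive_tool", "body": {"targets": [{"dx":0,"dy":0,"dz":0,"yaw":0.0845,"fingers":0.25},{"dx":0,"dy":0,"dz":0,"yaw":0.0845,"fingers":0.25},{"dx":0,"dy":0,"dz":0,"yaw":0.0845,"fingers":0.25},{"dx":0,"dy":0,"dz":0,"yaw":0.0845,"fingers":0.25},{"dx":0,"dy":-0.25,"dz":0,"yaw":0,"fingers":0.25},{"dx":0,"dy":-0.25,"dz":0,"yaw":0,"fingers":0.25},{"dx":0,"dy":-0.25,"dz":0,"yaw":0,"fingers":0.25},{"dx":0,"dy":-0.25,"dz":0,"yaw":0,"fingers":0.25},{"dx":0,"dy":0,"dz":0,"yaw":0,"fingers":0.25},{"dx":0,"dy":0,"dz":0,"yaw":0,"fingers":0.25}]}}

```text
clock: 21.95
position: [0.6285, -0.0211, 0.2085]
tool_rot: [3.141, 0.001, 0.038]
force: [0.3, -1.1, -0.2]
grip_width: 0.0639
finger_force: 0.0
```

{"method": "drive_tool", "body": {"targets": [{"dx":0,"dy":0,"dz":0.3,"yaw":0,"fingers":0.25},{"dx":0,"dy":0,"dz":0.25,"yaw":0,"fingers":0.25},{"dx":0,"dy":0,"dz":0.19,"yaw":0,"fingers":0.25},{"dx":0,"dy":0,"dz":0,"yaw":0,"fingers":0.3},{"dx":0,"dy":0,"dz":0,"yaw":0,"fingers":0.45},{"dx":0,"dy":0,"dz":0,"yaw":0,"fingers":0.6},{"dx":0,"dy":0,"dz":0,"yaw":0,"fingers":1},{"dx":0,"dy":0,"dz":0,"yaw":0,"fingers":1},{"dx":0,"dy":0,"dz":0,"yaw":0,"fingers":1}], "squeeze": 50}}

```text
clock: 22.85
position: [0.6295, -0.0218, 0.1366]
tool_rot: [3.141, -0.002, 0.037]
force: [-1.2, -3.2, 7.9]
grip_width: 0.0337
finger_force: 49.8
```

Now extract along the lean: per row +10 mm x, 17.3 mm up.

{"method": "drive_tool", "body": {"targets": [{"dx":0.05,"dy":0,"dz":-0.0866,"yaw":0,"fingers":1},{"dx":0.05,"dy":0,"dz":-0.0866,"yaw":0,"fingers":1},{"dx":0.1,"dy":0,"dz":-0.1732,"yaw":0,"fingers":1},{"dx":0.1,"dy":0,"dz":-0.1732,"yaw":0,"fingers":1},{"dx":0.1,"dy":0,"dz":-0.1732,"yaw":0,"fingers":1},{"dx":0,"dy":0,"dz":-0.2,"yaw":0,"fingers":1},{"dx":0,"dy":0,"dz":-0.3,"yaw":0,"fingers":1},{"dx":0,"dy":0,"dz":-0.2,"yaw":0,"fingers":1},{"dx":0,"dy":0,"dz":0,"yaw":0,"fingers":1}]}}

```text
clock: 23.75
position: [0.6702, -0.0199, 0.2781]
tool_rot: [3.141, -0.005, 0.037]
force: [0.9, -0.4, -3.3]
grip_width: 0.0333
finger_force: 50.4
```

```bash
python3 s.py
python3 - <<'E'
from h import *
s=grab_frame("scene");w=grab_frame("wrist");cv2.imwrite("pics/s6.png",s);cv2.imwrite("pics/w6.png",w)
m=(((s.min(2)>95)&(s.max(2).astype(int)-s.min(2)<30))*255).astype(np.uint8)
st=readout.observe();p=st["position"];print(p)
for th in (0,10,20,30):
    a=np.array([np.sin(np.radians(th)),0,np.cos(np.radians(th))]);ex=np.array([a[2],0,-a[0]])
    # predicted jar outline: top/bottom of body far-face
    print(th,[np.round(proj("scene",p-.108*a+h*a+.026*ex+y*np.array([0,.026,0])),0) for h in(0,.08) for y in(-1,1)])
E
```

```text
{'position': array([ 0.6702, -0.0199,  0.2781]), 'force': array([ 0.9258, -0.3569, -3.2984]), 'moment': array([-0.0095, -0.0717, -0.0247]), 'grip_width': 0.03330733884598652} 2.1222126400371164
[ 0.669  -0.0195  0.2746]
0 [array([316., 237.]), array([341., 235.]), array([318., 204.]), array([344., 202.])]
10 [array([314., 232.]), array([339., 230.]), array([317., 204.]), array([343., 202.])]
20 [array([312., 227.]), array([337., 225.]), array([317., 204.]), array([343., 202.])]
30 [array([311., 220.]), array([335., 218.]), array([316., 203.]), array([342., 201.])]
```

{"method": "drive_tool", "body": {"targets": [{"dx":0,"dy":0.15,"dz":0,"yaw":0,"fingers":1},{"dx":-0.1,"dy":0.26,"dz":0,"yaw":0,"fingers":1},{"dx":-0.14,"dy":0.26,"dz":0,"yaw":0,"fingers":1},{"dx":-0.14,"dy":0.26,"dz":0,"yaw":0,"fingers":1},{"dx":-0.14,"dy":0.26,"dz":0,"yaw":0,"fingers":1},{"dx":-0.14,"dy":0.26,"dz":0,"yaw":0,"fingers":1},{"dx":-0.14,"dy":0.26,"dz":0,"yaw":0,"fingers":1},{"dx":-0.14,"dy":0.26,"dz":0,"yaw":0,"fingers":1},{"dx":-0.14,"dy":0.26,"dz":0,"yaw":0,"fingers":1},{"dx":-0.14,"dy":0.26,"dz":0,"yaw":0,"fingers":1},{"dx":-0.1,"dy":0.26,"dz":0,"yaw":0,"fingers":1},{"dx":0,"dy":0.26,"dz":0,"yaw":0,"fingers":1},{"dx":0,"dy":0,"dz":0,"yaw":-0.06,"fingers":1},{"dx":0,"dy":0,"dz":0,"yaw":0,"fingers":1}]}}

```text
clock: 25.25
position: [0.5471, -0.3266, 0.2736]
tool_rot: [-3.141, 0.001, 0.131]
force: [-0.2, 0.6, -3.1]
grip_width: 0.033
finger_force: 50.7
```

{"method": "drive_tool", "body": {"targets": [{"dx":0,"dy":0,"dz":0.2,"yaw":0,"fingers":1},{"dx":0,"dy":0,"dz":0.2,"yaw":0,"fingers":1},{"dx":0,"dy":0,"dz":0,"yaw":0,"fingers":1},{"dx":0,"dy":0,"dz":0,"yaw":0,"fingers":1},{"dx":0,"dy":0,"dz":0,"yaw":0,"fingers":1}], "squeeze": 20}}

```text
clock: 25.75
position: [0.5484, -0.3256, 0.2355]
tool_rot: [3.141, -0.001, 0.131]
force: [0.2, -0.5, -3.0]
grip_width: 0.0333
finger_force: 50.7
```

```bash
python3 s.py
python3 - <<'E'
from h import *
s=grab_frame("scene");t=grab_frame("top");w=grab_frame("wrist")
cv2.imwrite("pics/m3.png",np.hstack([crop(s,130,130,290,300,2.4)[:400],cv2.resize(w,(400,400))]))
E
```

```text
{'position': array([ 0.5484, -0.3256,  0.2355]), 'force': array([ 0.2376, -0.5115, -3.0476]), 'moment': array([-0.0251, -0.1071,  0.0085]), 'grip_width': 0.033293053104324295} 7.481518702937828
```

View pics/m3.png

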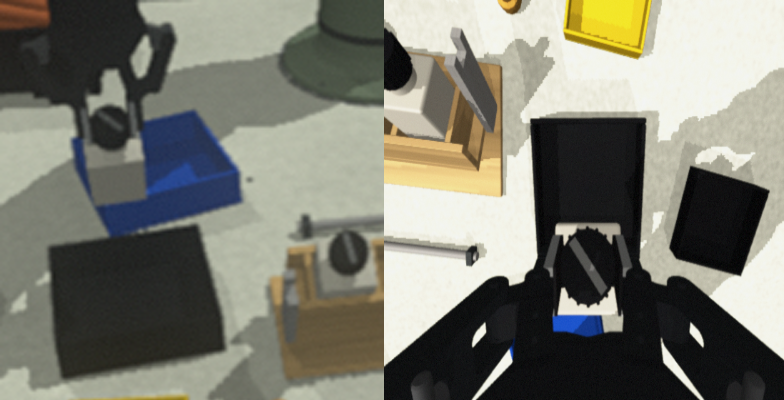

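The grip still holds at about 50 N and the jar still leans 30° (scene crop: jar at (115,175), centred over the crate; wrist view: cap at (590,265) in line with it). I'll lower it and use the crate's near wall to push the foot so the jar stands upright.

{"method": "drive_tool", "body": {"targets": [{"dx":0,"dy":0,"dz":0.3,"yaw":0,"fingers":1},{"dx":0,"dy":0,"dz":0.3,"yaw":0,"fingers":1},{"dx":0,"dy":0,"dz":0.3,"yaw":0,"fingers":1},{"dx":0,"dy":0,"dz":0.2,"yaw":0,"fingers":1},{"dx":0,"dy":0,"dz":0.05,"yaw":0,"fingers":1},{"dx":0,"dy":0,"dz":0,"yaw":0,"fingers":1},{"dx":0,"dy":0,"dz":0,"yaw":0,"fingers":1}]}}

```text
clock: 26.6
position: [0.5487, -0.3258, 0.1209]
tool_rot: [3.141, -0.001, 0.131]
force: [0.9, 0.2, -2.1]
grip_width: 0.0334
finger_force: 50.7
```

```bash
python3 s.py
```

```text
{'position': array([ 0.5487, -0.3258,  0.1209]), 'force': array([ 0.8554,  0.1594, -2.1154]), 'moment': array([ 0.0282, -0.0632, -0.0182]), 'grip_width': 0.033412195101794634} 7.512767339657672
```

{"method": "drive_tool", "body": {"targets": [{"dx":-0.05,"dy":0,"dz":0.02,"yaw":0,"fingers":1},{"dx":-0.05,"dy":0,"dz":0,"yaw":0,"fingers":1},{"dx":-0.05,"dy":0,"dz":0,"yaw":0,"fingers":1},{"dx":0,"dy":0,"dz":0,"yaw":0,"fingers":1}]}}

```text
clock: 27.0
position: [0.5332, -0.3277, 0.1184]
tool_rot: [3.141, -0.001, 0.131]
force: [1.7, -0.8, -1.2]
grip_width: 0.0332
finger_force: 51.1
```

```bash
python3 s.py
```

```text
{'position': array([ 0.5332, -0.3277,  0.1184]), 'force': array([ 1.7497, -0.7604, -1.237 ]), 'moment': array([-0.0226, -0.671 ,  0.044 ]), 'grip_width': 0.03321647935136303} 7.4902269997832125
```

{"method": "drive_tool", "body": {"targets": [{"dx":-0.05,"dy":0,"dz":-0.01,"yaw":0,"fingers":1},{"dx":-0.05,"dy":0,"dz":-0.02,"yaw":0,"fingers":1},{"dx":-0.05,"dy":0,"dz":-0.01,"yaw":0,"fingers":1},{"dx":0,"dy":0,"dz":0,"yaw":0,"fingers":1}]}}

```text
clock: 27.4
position: [0.518, -0.3296, 0.122]
tool_rot: [3.141, -0.0, 0.131]
force: [3.2, 0.9, -1.8]
grip_width: 0.0333
finger_force: 52.0
```

```bash
python3 s.py
```

```text
{'position': array([ 0.518 , -0.3296,  0.122 ]), 'force': array([ 3.2425,  0.9374, -1.8478]), 'moment': array([ 0.0235, -1.0187,  0.0767]), 'grip_width': 0.03326873168945415} 7.48863482061785
```

{"method": "drive_tool", "body": {"targets": [{"dx":-0.05,"dy":0,"dz":0,"yaw":0,"fingers":1},{"dx":-0.05,"dy":0,"dz":0,"yaw":0,"fingers":1},{"dx":-0.05,"dy":0,"dz":0,"yaw":0,"fingers":1},{"dx":-0.05,"dy":0,"dz":0,"yaw":0,"fingers":1},{"dx":-0.05,"dy":0,"dz":0,"yaw":0,"fingers":1},{"dx":-0.03,"dy":0,"dz":0,"yaw":0,"fingers":1},{"dx":0,"dy":0,"dz":0,"yaw":0,"fingers":1}]}}

```text
clock: 28.1
position: [0.4902, -0.3331, 0.1216]
tool_rot: [-3.141, 0.0, 0.131]
force: [4.0, -0.2, -4.3]
grip_width: 0.0333
finger_force: 52.6
```

```bash
python3 s.py
python3 - <<'E'
from h import *
st=readout.observe();p=st["position"]
s=grab_frame("scene");w=grab_frame("wrist");cv2.imwrite("pics/s7.png",s);cv2.imwrite("pics/w7.png",w)
m=((s[150:300,140:235].min(2)>85)&(np.ptp(s[150:300,140:235].astype(int),axis=2)<35)).astype(np.uint8)
n,l,q,c=cv2.connectedComponentsWithStats(m)
for i in range(1,n):
    if q[i,4]>60: print(q[i]+[140,150,0,0,0])
u=np.array([.991,.132,0]);v=np.array([-.132,.991,0])
for th in (0,10,20,30):
    r=np.radians(th);a=np.sin(r)*u+np.array([0,0,np.cos(r)]);e=np.cos(r)*u-np.array([0,0,np.sin(r)])
    print(th,[np.round(proj("scene",p+(h-.1106)*a+x*.026*e+y*.026*v),0) for x,h in((1,0),(1,.08),(-1,.08)) for y in(-1,1)])
E
```

```text
{'position': array([ 0.4902, -0.3331,  0.1216]), 'force': array([ 3.9805, -0.1542, -4.2668]), 'moment': array([ 0.014 , -0.9851,  0.042 ]), 'grip_width': 0.03329956154735757} 7.493919942384948
[ 140  150   95  150 6604]
0 [array([175., 254.]), array([196., 251.]), array([171., 228.]), array([193., 225.]), array([170., 216.]), array([191., 213.])]
10 [array([175., 250.]), array([196., 247.]), array([171., 228.]), array([193., 225.]), array([169., 213.]), array([190., 210.])]
20 [array([174., 245.]), array([195., 242.]), array([171., 227.]), array([193., 224.]), array([169., 210.]), array([190., 207.])]
30 [array([174., 240.]), array([194., 236.]), array([171., 227.]), array([193., 223.]), array([168., 208.]), array([190., 205.])]
```

Run:
```python
import cv2
s=cv2.imread("pics/s7.png")
for c in (178,184,190): print(c,s[205:272,c].max(1))
```

```text
178 [ 61  48  62  74  56  38  39  37  35  35  36  36  36  36  35  51  85 111
 115 108 107 112 120 117 116 115 116 114 116 115 117 116 117 116 116 116
 116 114 115 114 116 114 116 114 116 116 116  99  55  36  36  38  41  43
  41  40  38  44  42  44  42  42  42  44  40  41  41]
184 [ 80  49  36  37  46  57  43  35  34  36  35  36  32  33  48  80 103 114
 136 156 160 153 125 115 113 115 116 116 115 117 117 116 114 115 115 118
 116 115 114 114 116 116 115 114 118 116  98  55  33  39  37  40  40  43
  41  39  39  43  40  41  44  43  43  40  39  41  40]
190 [ 44  43  44  45  50  50  50  61  80 110 122 145 175 181 179 168 167 167
 168 166 152 126 114 114 117 116 116 117 115 115 115 117 116 115 115 114
 117 115 115 116 116 114 116 116 117 100  55  33  36  40  41  39  42  41
  42  42  39  42  40  42  43  43  39  39  42  43  39]
```

The body's front face measures rows 227–252 at column 184. Upright predicts 226–253, so the jar stands upright within 2–3°. Lower it to the floor and release.

{"method": "drive_tool", "body": {"targets": [{"dx":0.015,"dy":0,"dz":0.02,"yaw":0,"fingers":1},{"dx":0,"dy":0,"dz":0.02,"yaw":0,"fingers":1},{"dx":0,"dy":0,"dz":0.01,"yaw":0,"fingers":1},{"dx":0,"dy":0,"dz":0,"yaw":0,"fingers":1},{"dx":0,"dy":0,"dz":0,"yaw":0,"fingers":1}]}}

```text
clock: 28.7
position: [0.4922, -0.3331, 0.1176]
tool_rot: [3.141, -0.001, 0.131]
force: [-4.4, 3.0, 23.0]
grip_width: 0.0332
finger_force: 55.3
```

```bash
python3 s.py
```

```text
{'position': array([ 0.4922, -0.3331,  0.1176]), 'force': array([-4.3815,  2.9861, 22.9704]), 'moment': array([ 1.0556,  0.5846, -0.0145]), 'grip_width': 0.03320297327841878} 7.5018151581543595
```

Floor contact. Open and lift straight up.

{"method": "drive_tool", "body": {"targets": [{"dx":0,"dy":0,"dz":-0.01,"yaw":0,"fingers":1},{"dx":0,"dy":0,"dz":0,"yaw":0,"fingers":0.5},{"dx":0,"dy":0,"dz":0,"yaw":0,"fingers":0.3},{"dx":0,"dy":0,"dz":0,"yaw":0,"fingers":0.25},{"dx":0,"dy":0,"dz":0,"yaw":0,"fingers":0.25},{"dx":0,"dy":0,"dz":-0.15,"yaw":0,"fingers":0.25},{"dx":0,"dy":0,"dz":-0.3,"yaw":0,"fingers":0.25},{"dx":0,"dy":0,"dz":-0.4,"yaw":0,"fingers":0.25},{"dx":0,"dy":0,"dz":-0.4,"yaw":0,"fingers":0.25},{"dx":0,"dy":0,"dz":0,"yaw":0,"fingers":0.25},{"dx":0,"dy":0,"dz":0,"yaw":0,"fingers":0.25}]}}

```text
clock: 29.8
position: [0.4924, -0.3329, 0.2442]
tool_rot: [3.141, -0.002, 0.131]
force: [0.5, -0.5, -1.1]
grip_width: 0.0639
finger_force: 0.0
```

```bash
python3 s.py
python3 - <<'E'
from h import *
from mk import caps,ang
s=grab_frame("scene");w=grab_frame("wrist");t=grab_frame("top");cv2.imwrite("pics/s8.png",s);cv2.imwrite("pics/w8.png",w)
for c in (178,184,190): print(c,s[205:262:2,c].max(1))
print([round(ang(p)[0],1) for p in caps(s,"scene",dy=.003)])
# jar cap disc in scene: dark surrounded; compare with expectation
p=np.array([.4905,-.3331,.006])
print([np.round(proj("scene",p+[x*.0258-y*.0034,x*.0034+y*.0258,h]),0) for x,h in((1,0),(1,.08),(-1,.08)) for y in(-1,1)], proj("scene",p+[0,0,.114]))
g=s[190:235,165:205].max(2)<60; n,l,q,c=cv2.connectedComponentsWithStats(g.astype(np.uint8))
for i in range(1,n):
    if q[i,4]>60: print(q[i]+[165,190,0,0,0],c[i]+[165,190])
# changes elsewhere versus start
a=cv2.imread("pics/scene0.png"); d=(cv2.absdiff(a,s).max(2)>40).astype(np.uint8); d=cv2.morphologyEx(d,cv2.MORPH_OPEN,np.ones((3,3)))
n,l,q,c=cv2.connectedComponentsWithStats(d)
for i in range(1,n):
    if q[i,4]>30: print("diff",q[i])
E
```

```text
{'position': array([ 0.4924, -0.3329,  0.2442]), 'force': array([ 0.5413, -0.5274, -1.0533]), 'moment': array([ 0.0141, -0.0233, -0.0065]), 'grip_width': 0.06387074001692243} 7.52301179359539
178 [ 91  70  77  41  43  37  39  37  72 115 110 156 119 116 116 117 114 116
 113 116 115 115 115 118 100  37  41  42  42]
184 [ 91  44  54  59  39  39  35  42  97 129 164 141 114 115 114 114 115 115
 115 116 116 116 116 116  60  38  40  42  41]
190 [123 146 144 121  92 155 173 180 165 165 160 119 115 115 115 115 115 115
 115 116 114 116 116 102  37  41  39  40  42]
[np.float64(98.2), np.float64(179.2), np.float64(98.0)]
[array([176., 256.]), array([197., 253.]), array([171., 230.]), array([193., 226.]), array([170., 218.]), array([191., 215.])] [179.8015 210.356 ]
[173 206  15  15 164] [179.8415 213.75  ]
[194 225  11  10  94] [199.5213 229.8617]
diff [ 114    0   32   58 1370]
diff [ 148    0   45   26 1079]
diff [311   0  42  23 779]
diff [506   0  12  12  81]
diff [524   0   8   9  37]
diff [319  29  12   3  36]
diff [494  46  17   5  58]
diff [266  56   8  12  75]
diff [297  59   8  10  50]
diff [137  60   6  12  56]
diff [168  63  15  18 139]
diff [468  74   6   9  48]
diff [161  86  25  10 124]
diff [140  90  18   6  74]
diff [168 100  13  15  72]
diff [149 118  15   8 108]
diff [136 127  28  14 273]
diff [174 129  27  53 694]
diff [ 221  180  209   39 4317]
diff [433 183  15   9  94]
diff [  86  194   75   55 1719]
diff [ 167  196   29   58 1011]
diff [190 198  20  11 116]
diff [367 212  14   7  56]
diff [252 216 108  29 957]
diff [390 231   8  11  67]
diff [   0  240   95   89 3507]
diff [298 244   8   8  33]
diff [242 247   6  11  53]
diff [119 267  16  10 102]
diff [295 285   8   5  34]
diff [269 286  25   7 130]
diff [211 296   8   6  39]
```

The jar stands upright in the crate: its body edges and cap centre (180,214) match the upright prediction. Jars 1 and 3 are still in their pockets, and the gripper is clear.

```bash
python3 -c "
from workcell import workorder; print(workorder.job_done())"
```

```text
the job is handed in; nothing more can be done
None
```

The job is handed in at about 30 s: the bar lies flat on the bench, all three caps were twisted, the one loose jar (pocket 2) stands upright in the black crate, and the tight jars in pockets 1 and 3 stayed put.

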